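# Let down a hand-truck tyre at its valve

## Task

The tyre of the hand-truck wheel lying on the packing bench must be let down. Unscrew the tiny knurled brass lock nut on its valve all the way up to its stop, then push the freed valve tip gently but fully in, keep it in for a good second and let it spring back out. Do not bend the valve, push the tip no harder than it needs, and leave everything else on the bench where it lies.

Things in the scene. Friction and masses are not known exactly. Their poses are not given: they have to be found in the camera images.
- wheel: black pneumatic tyre 260 mm across, yellow rim plate, steel hub, clamped flat on a square plywood stand 220 mm wide, 20 to 34 mm high; it does not move. Origin on its axis 20 mm below the tyre's underside (0 to 14 mm above the bench), z up. Above the origin: tyre top 105 mm, hub top 106, valve tip 165 to 172. The valve stands upright on the rim plate 42 mm from the wheel's axis along its +x
- stem: brass valve stem 9 mm across on a black rubber foot, upright, z along its axis; origin at its foot, 90 mm above the wheel's origin; its top rim is 52 mm higher. The foot gives sideways like a spring: a push of about 3 N at the nut moves it 1 mm and it springs back; leaning 0.12 rad (about 7 mm at the nut) is a bent valve
- stem_top (a point): the centre of the brass stem's top rim, 142 mm above the wheel's origin. The steel valve core screwed into it stands 3 to 10 mm proud of this rim, differently each time; the nut's underside rests on the core when screwed home. Below this rim the stem is clear for 34 mm, so fingers may reach past the nut
- nut (a joint): the knurled brass lock nut, 12 mm across, 9 mm tall, threaded on the steel valve pin; its underside is 3 to 10 mm above stem_top when home. Value: its turn in rad, 0 screwed home, growing anticlockwise from above (unscrewing) to its stop at 4.2. Starts at 0 to 0.5. It climbs 1.52 mm per rad, 6.4 mm in all. Stiff thread (0.05 N m), stays where it is left
- pin (a joint): the steel valve pin, 6 mm across; its flat top, the valve tip, is 23 to 30 mm above stem_top when out (10.8 mm above the home nut's top, 4.4 mm above the fully unscrewed nut's; the nut rides with the pin). Value: m pushed in, 0 out, 0.0055 fully in; only as far as the nut has climbed. Spring: 4 N to start, 12 N fully in, then a hard stop; over 18 N is too hard. Springs back out
- valve_cap: small black plastic valve dust cap, 14 mm across, 14 mm tall; origin at the centre of its underside
- tyre_lever: flat orange tyre lever, 155 x 18 x 6 mm along its x; origin at the centre of its underside
- inflator: hand inflator head: round dark gauge 48 mm across, 30 mm tall, at the origin, with a red handle 115 mm long towards +x
- tape_roll: roll of tan parcel tape lying flat, 104 mm across, 48 mm tall; origin at the centre of its underside
- tape_gun: blue tape dispenser with an orange roll, 130 x 50 mm, 82 mm tall; origin at the centre of its underside
- marker: white marker pen with a red cap, 120 mm long along its x, 14 mm thick
- seedling_pot: terracotta pot 76 mm across at the rim with a green seedling, 115 mm tall overall; origin at the centre of its underside

How it is judged:
On the way, in this order (a step that is already met when the one before it is completed fails the run):
1. the lock nut is unscrewed to its stop (at least 3.9 of 4.2 rad) (value of joint nut above 3.9 rad), for 0.1 s.
2. the freed valve tip is pushed in at least 4.5 mm of its 5.5 mm and kept there for 0.8 s (value of joint pin above 0.0045 m), for 0.8 s.
At the end, for the whole second after the job is handed in: The lock nut is still unscrewed (at least 3.8 of 4.2 rad), the valve tip has sprung back out to within 1 mm, and the valve stands upright within 0.03 rad (value of joint nut above 3.8 rad and value of joint pin below 0.001 m and angle between stem's own z axis and vertical below 0.03 rad); the robot touches nothing.
It fails at once if the valve is bent: its stem leans more than 0.12 rad (angle between stem's own z axis and vertical above 0.12 rad).
It fails at once if the valve is pushed with more than 18 N once its tip is more than 1 mm in and the nut is unscrewed (value of joint nut above 3.9 rad and value of joint pin above 0.001 m and contact force between anything else and stem above 18 N).
It fails at once if another thing on the bench is moved by more than 20 mm (distance of any of valve_cap, tyre_lever, inflator, tape_roll, tape_gun, marker, seedling_pot from where it was at the start of the episode above 0.02 m).
It also fails if it takes over 72 s, if anything falls off the work surface, if the arm or the gripper's body presses on something with over 40 N, if the wrist force passes 120 N, or if a joint passes its speed limit or range.

## Robot

A 7-joint arm with a two-finger parallel gripper is mounted at the origin on the work surface. World frame = base frame: x ahead of the robot, y to its left, z up, the work surface at z = 0. Lengths are in m, angles in rad, forces in N, time in s.
With the tool pointing down it reaches from about 0.35 to 0.9 m from the base axis. Payload 7.2 kg.
Tool frame: the origin (TCP) lies between the finger pads; the fingertips stand manip.finger_overhang ahead of it and the grasp point (between the pads) lies 8 mm behind it (manip.finger_overhang is the distance from the TCP to the fingertips, in m); z points along the fingers, y is the direction in which the jaws open and shut (so a half turn about z gives the same grasp; the last joint's range is limited). The gripper opens to 88 mm and grips with 3 to 60 N. Pads are 20 mm wide; open, the fingers measure 115 mm over their backs; the gripper's body (75 mm by 178 mm) begins 61 mm behind the grasp point.
Start: joints at [1.216, 0.411, -0.013, 1.596, 0.006, 1.134, -0.082], TCP at [0.177, -0.599, 0.234] pointing down, gripper open.
Joint ranges: [-2.95, 2.95], [-0.29, 1.99], [-1.47, 1.44], [0.14, 2.54], [-1.03, 4.17], [0.13, 1.85], [-2.86, 2.86]. Speed limits (rad/s): [2.39, 2.39, 3.01, 3.01, 3.14, 3.14, 3.14].

## Interface

Orientations are given as a unit quaternion [w, x, y, z].
In Python, from station import manip gives the robot as it stands.
- The arm moves only by the tool move_arm, never from a script. Its argument "increments" is a list of rows, each an object with "fingers": the finger opening in m, from 0 to 0.0878; "delta_pos": the shift along the world's x, y, z in m, a list of three; "twist": the turn about the world's z in rad. A call has 1 to 20 rows; each row shifts and turns the commanded pose from where the row before left it; what a row does not reach is not made up. A row lasts 1/10 s, in which the tool goes at most 50 mm and 8.59 degrees, less where a joint would pass 70% of its speed; a pose out of reach is approached as far as the arm can. A call with a gripper value outside its range is refused whole. The fingers move at their own pace and stop on an object; "grip_force" is the grip in N (left out, the last holds). Time passes only in rows, so rows that do not move let the fingers close. It gives the time, the measured TCP pose, the force and the opening at its end, in the units of the state.
- manip.get_state(): the state, without advancing time (a new reading comes with each control period).
- manip.snapshot(name): name is "scene" or "top" or "wrist"; returns the picture (400x640x3 uint8, blue, green, red); there is no depth.
- manip.camera_info(name): a dict with "fx", "fy", "cx", "cy" (pixels), "R" (3x3) and "t" (3): a world point X has camera coordinates R X + t. Camera axes: x right, y down, z forward; pixel columns grow to the right and rows downward; lengths in m; the calibration is good to about 2 mm. A picture is of the moment at which its call begins: read the wrist's pose just before it. camera_info takes no time and is no camera call; for the wrist camera it gives the pose at the moment of the call.
- manip.sign_off(): hands the job in, once; it reports no verdict.
The state is a dict: "time_s": time; "joints": joint angles; "joint_velocities": joint speeds; "effort": joint torques, N m; "position": TCP position; "tcp_rot": TCP orientation; "contact_force": force on the tool from outside, world axes, zero at the start; "wrist_torque": the same for the moment, N m; "gripper_width": finger opening in m.
Only numpy, scipy, OpenCV 4.12 (cv2) and the standard library are available. Lean on these libraries where they do the work, as an engineer would, in place of code of your own. Each camera call takes 0.05 s, during which the arm holds its last target.

## Working session

There is one attempt and no reset: what is moved stays moved. The work goes in short steps, Python scripts to look and compute and a tool call to move; the robot and the scene stay as the last step left them, time stands still between calls to the robot, and variables do not carry over. Pictures are saved under pics/ and viewed, and the job is handed in when it is done.

Besides the shell and the picture viewer there is one more tool, called after "Call:" as a command line: name --argument value ..., lists and objects as JSON in quotes. move_arm: Moves the arm, as the interface text tells. Its arguments: {"type":"object","properties":{"increments":{"type":"array","items":{"type":"object","properties":{"fingers":{"type":"number"},"delta_pos":{"type":"array","items":{"type":"number"}},"twist":{"type":"number"}}}},"grip_force":{"type":"number"}},"required":["increments"]}

```bash
mkdir -p pics; ls
python3 - <<'E'
from station import manip
import cv2
print(manip.get_state(), manip.finger_overhang)
for n in ("scene","top"):
    cv2.imwrite(f"pics/{n}0.png",manip.snapshot(n)); i=manip.camera_info(n); print(n,i)
E
```

```text
pics
{'time_s': 0.0, 'joints': array([ 1.21584514,  0.41185959, -0.01272136,  1.5970192 ,  0.00559325,
        1.13429353, -0.08218207]), 'joint_velocities': array([ 0.00056585,  0.00116611,  0.00058988, -0.0004987 ,  0.00087891,
        0.00033124, -0.0022152 ]), 'effort': array([ 3.35561772e-04, -5.87934065e+01,  6.42146654e-01, -2.91074395e+01,
       -5.37402614e-02,  1.83179439e-02,  1.16796050e-04]), 'position': array([ 0.176608  , -0.59903348,  0.2328443 ]), 'tcp_rot': array([-7.55451412e-04,  9.89735580e-01,  1.42908663e-01, -1.59368125e-04]), 'contact_force': array([ 0.25542091,  0.56398453, -0.14469362]), 'wrist_torque': array([0.02176121, 0.02204653, 0.0267495 ]), 'gripper_width': 0.08761542705197974} 0.011
scene {'fx': 509.9664714615728, 'fy': 509.9664714615728, 'cx': 320.7800692791551, 'cy': 191.99497331295737, 'R': array([[ 0.49733746,  0.86744739, -0.0138015 ],
       [ 0.66057375, -0.38894666, -0.64215482],
       [-0.56240357,  0.31025074, -0.76645072]]), 't': array([-0.28655095, -0.29221415,  1.75976261])}
top {'fx': 392.0354426388218, 'fy': 392.0354426388218, 'cx': 328.25862281705895, 'cy': 202.34020735703947, 'R': array([[ 0.00585274, -0.99995884,  0.00693317],
       [-0.98302594, -0.00702476, -0.18333207],
       [ 0.18337323, -0.0057425 , -0.98302659]]), 't': array([0.01779491, 0.58192733, 1.15625782])}
```

View pics/scene0.png

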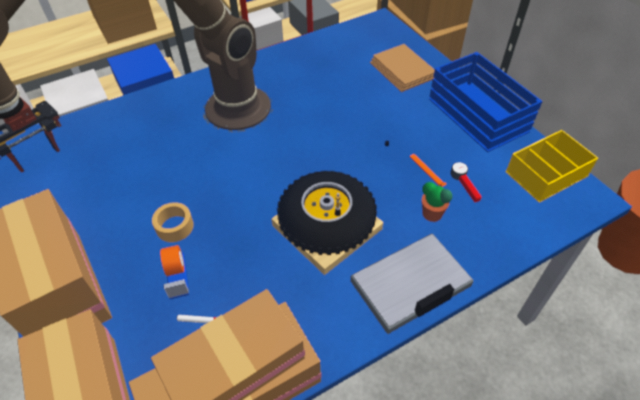

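View pics/top0.png

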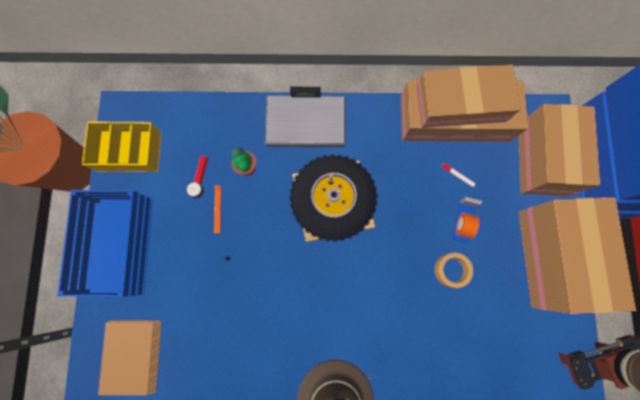

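The scene view has the wheel near (327,210) and the top view has it near (334,196), with the valve probably at (331,180) in the top view. I'll enlarge both.

Run:
```python
import cv2,numpy as np
a=cv2.imread("pics/scene0.png")[165:245,275:385]; b=cv2.imread("pics/top0.png")[150:240,285:385]
cv2.imwrite("pics/z0.png",np.hstack([cv2.resize(a,(400,400*80//110),interpolation=cv2.INTER_CUBIC)]));cv2.imwrite("pics/z1.png",cv2.resize(b,None,fx=6,fy=6,interpolation=cv2.INTER_CUBIC))
cv2.imwrite("pics/z0.png",cv2.resize(a,None,fx=7,fy=7,interpolation=cv2.INTER_CUBIC))
```

```text
(no output)
```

View pics/z0.png

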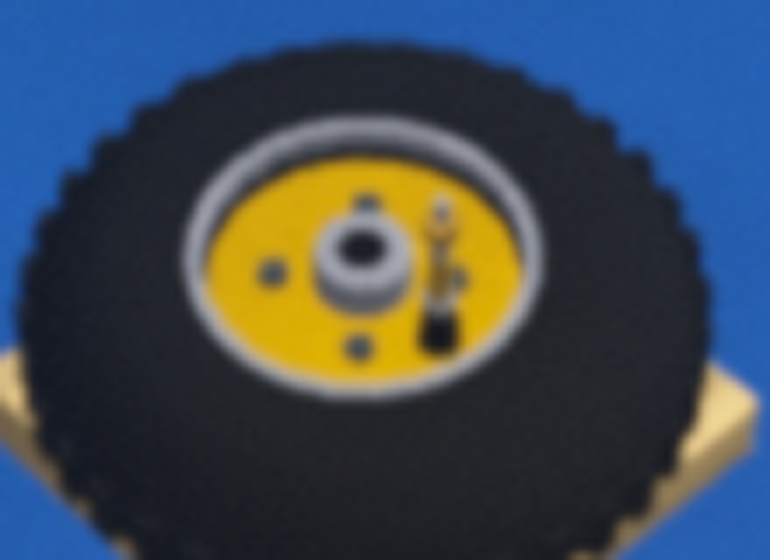

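View pics/z1.png

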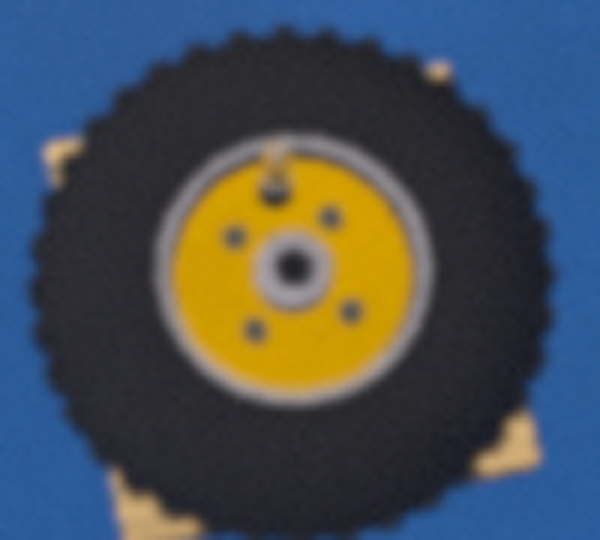

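The valve tip shows at about (441,200) in the scene zoom and (277,150) in the top zoom. The hub top is at (362,245) in the scene zoom and (293,267) in the top zoom. I'll triangulate both points.

```bash
cat > h.py <<'E'
from station import manip
import numpy as np, cv2
def ray(i,u,v):
    R=np.array(i["R"]);t=np.array(i["t"])
    d=R.T@np.array([(u-i["cx"])/i["fx"],(v-i["cy"])/i["fy"],1]); return -R.T@t,d/np.linalg.norm(d)
def tri(obs):
    A=np.zeros((3,3));b=np.zeros(3)
    for i,u,v in obs:
        o,d=ray(i,u,v);P=np.eye(3)-np.outer(d,d);A+=P;b+=P@o
    X=np.linalg.solve(A,b)
    return X,[proj(i,X)-np.array([u,v]) for i,u,v in obs]
def proj(i,X):
    c=np.array(i["R"])@X+i["t"]; return np.array([i["fx"]*c[0]/c[2]+i["cx"],i["fy"]*c[1]/c[2]+i["cy"]])
E
python3 - <<'E'
from h import *
s=manip.camera_info("scene");t=manip.camera_info("top")
zs=lambda u,v:(s,(u+.5)/7-.5+275,(v+.5)/7-.5+165)
zt=lambda u,v:(t,(u+.5)/6-.5+285,(v+.5)/6-.5+150)
for n,a,b in [("tip",(441,200),(277,150)),("hub",(362,245),(293,267)),("foottop",(440,315),(276,180))]:
    print(n,tri([zs(*a),zt(*b)]))
w=manip.camera_info("wrist");print(w, "cam pos",-w["R"].T@w["t"])
E
```

```text
tip (array([0.63610182, 0.01619407, 0.18497378]), [array([-0.14501823,  0.01998423]), array([-0.11722493, -0.05731954])])
hub (array([0.5942333 , 0.00753532, 0.12065937]), [array([-0.214842  ,  0.02591907]), array([-0.1747774 , -0.08361908])])
foottop (array([0.63763776, 0.01578077, 0.12075815]), [array([-0.11186571,  0.01497088]), array([-0.08876071, -0.04317318])])
{'fx': 358.6225772284164, 'fy': 358.6225772284164, 'cx': 326.1871542204857, 'cy': 197.48677069735893, 'R': array([[ 0.28310693, -0.95908783, -0.00099946],
       [-0.92220193, -0.27250475,  0.2743807 ],
       [-0.26342755, -0.07675737, -0.96162063]]), 't': array([-0.62456441, -0.03438455,  0.38969734])} cam pos [ 0.24776603 -0.57846993  0.38355123]
```

Call:
move_arm --increments '[{"delta_pos": [0.01,0.03,0.03],"fingers": 0.05},{"delta_pos": [0.027,0.035,0.02],"fingers": 0.05},{"delta_pos": [0.027,0.035,0.02],"fingers": 0.05},{"delta_pos": [0.027,0.035,0.01],"fingers": 0.05},{"delta_pos": [0.027,0.035,0.01],"fingers": 0.05},{"delta_pos": [0.027,0.035,0],"fingers": 0.05},{"delta_pos": [0.027,0.035,0],"fingers": 0.05}]'

```text
schema error: expected keys fingers, delta_pos, twist
```

Run:
```python
from h import *
s=manip.get_state();print(s["joints"],s["position"],s["tcp_rot"],s["time_s"])
```

```text
[ 1.21579545  0.41178619 -0.01270413  1.59694341  0.00561194  1.1343282
 -0.08217511] [ 0.17663411 -0.5990607   0.23292116] [-6.96888663e-04  9.89732164e-01  1.42932614e-01 -1.58782795e-04] 0.1
```

Call:
move_arm --increments '[{"delta_pos": [0.01,0.03,0.03],"fingers": 0.05,"twist": 0},{"delta_pos": [0.027,0.035,0.02],"fingers": 0.05,"twist": 0},{"delta_pos": [0.027,0.035,0.02],"fingers": 0.05,"twist": 0},{"delta_pos": [0.027,0.035,0.01],"fingers": 0.05,"twist": 0},{"delta_pos": [0.027,0.035,0.01],"fingers": 0.05,"twist": 0},{"delta_pos": [0.027,0.035,0],"fingers": 0.05,"twist": -0.1},{"delta_pos": [0.027,0.035,0],"fingers": 0.05,"twist": -0.1}]'

```text
time_s: 0.8
position: [0.3495, -0.3579, 0.3239]
tcp_rot: [0.0, 0.999, 0.041, 0.0]
contact_force: [0.8, -0.5, 0.1]
gripper_width: 0.05
```

Run:
```python
from h import *
s=manip.get_state();print(s["joints"],s["position"],s["tcp_rot"],s["time_s"])
```

```text
[ 0.84697824  0.13594764 -0.16463144  1.75187008  0.0235537   1.2551182
 -0.8116555 ] [ 0.34949842 -0.35793386  0.32391775] [2.49781112e-04 9.99147165e-01 4.12899151e-02 1.49117705e-04] 0.8
```

Call:
move_arm --increments '[{"delta_pos": [0.0286,0.0374,0],"fingers": 0.05,"twist": -0.07},{"delta_pos": [0.0286,0.0374,0],"fingers": 0.05,"twist": -0.07},{"delta_pos": [0.0286,0.0374,0],"fingers": 0.05,"twist": -0.07},{"delta_pos": [0.0286,0.0374,0],"fingers": 0.05,"twist": -0.07},{"delta_pos": [0.0286,0.0374,-0.01],"fingers": 0.05,"twist": -0.07},{"delta_pos": [0.0286,0.0374,-0.01],"fingers": 0.05,"twist": -0.08},{"delta_pos": [0.0286,0.0374,-0.01],"fingers": 0.05,"twist": -0.08},{"delta_pos": [0.0286,0.0374,-0.01],"fingers": 0.05,"twist": -0.08},{"delta_pos": [0.0286,0.0374,-0.01],"fingers": 0.05,"twist": -0.08},{"delta_pos": [0.0286,0.0374,0],"fingers": 0.05,"twist": -0.08},{"delta_pos": [0,0,0],"fingers": 0.05,"twist": 0},{"delta_pos": [0,0,0],"fingers": 0.05,"twist": 0},{"delta_pos": [0,0,0],"fingers": 0.05,"twist": 0}]'

```text
time_s: 2.1
position: [0.6343, 0.013, 0.2734]
tcp_rot: [0.001, 0.945, -0.326, -0.0]
contact_force: [-0.6, -0.9, -0.0]
gripper_width: 0.0497
```

Run:
```python
from h import *
import pickle
s=manip.get_state();print(s["joints"],s["position"],s["tcp_rot"],s["time_s"],s["contact_force"])
i=manip.camera_info("wrist");im=manip.snapshot("wrist");cv2.imwrite("pics/w1.png",im);pickle.dump(i,open("w1.pkl","wb"))
print(proj(i,np.array([.636,.016,.185])))
print(proj(i,s["position"]))
```

```text
[ 0.13785091  0.42316185 -0.33338748  1.5013611   0.14338873  1.24204478
 -2.44942451] [0.63428028 0.01300718 0.27337061] [ 6.20638746e-04  9.45407821e-01 -3.25888961e-01 -2.27582683e-04] 2.1 [-0.59058231 -0.8895135  -0.01084188]
[319.69553278 207.1214583 ]
[324.22274839 263.50241736]
```

View pics/w1.png

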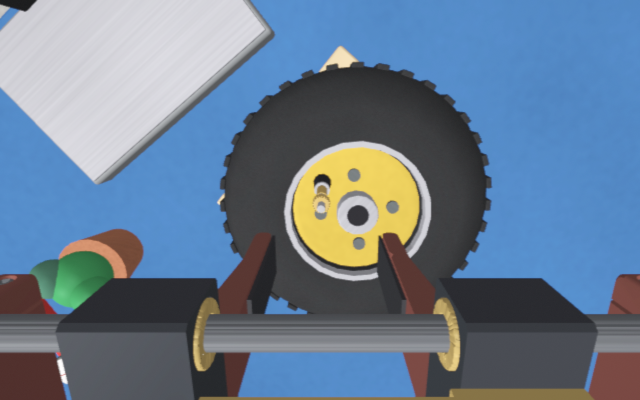

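The wrist view shows the wheel, with the valve and its brass nut around (321,205) and the fingertips at (267,240) and (385,240). I'll zoom in on the valve.

Run:
```python
import cv2
b=cv2.imread("pics/w1.png")[165:230,285:385];cv2.imwrite("pics/z2.png",cv2.resize(b,None,fx=8,fy=8,interpolation=cv2.INTER_CUBIC))
```

```text
(no output)
```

View pics/z2.png

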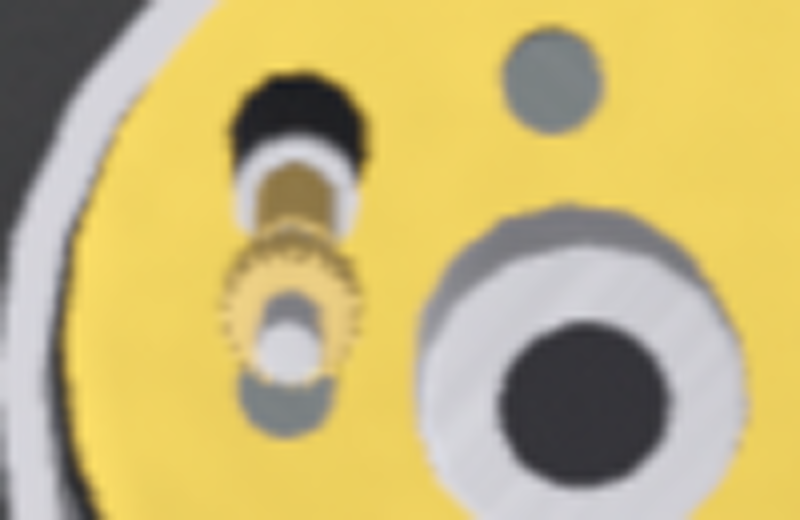

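Run:
```python
from h import *
import pickle
w=pickle.load(open("w1.pkl","rb"))
s=manip.camera_info("scene");t=manip.camera_info("top")
zs=lambda u,v:(s,(u+.5)/7-.5+275,(v+.5)/7-.5+165)
zt=lambda u,v:(t,(u+.5)/6-.5+285,(v+.5)/6-.5+150)
zw=lambda u,v:(w,(u+.5)/8-.5+285,(v+.5)/8-.5+165)
for n,a,b,c in [("tip",(441,200),(277,150),(289,353)),("hub",(362,245),(293,267),(583,405))]:
    print(n,tri([zs(*a),zt(*b),zw(*c)]),tri([zt(*b),zw(*c)])[0],tri([zs(*a),zw(*c)])[0])
    o,d=ray(*zw(*c)); 
    for z in ((.180,.185) if n=="tip" else (.1205,)): print(z,o+d*(z-o[2])/d[2])
```

```text
tip (array([0.63561343, 0.01616767, 0.18520463]), [array([-0.25460366, -0.16572705]), array([-0.10749772,  0.09203892]), array([-0.84151426, -0.92077195])]) [0.63527855 0.01579081 0.18732433] [0.63428937 0.01714312 0.18251936]
0.18 [0.63346028 0.01720001 0.18      ]
0.185 [0.63467226 0.01616517 0.185     ]
hub (array([0.59418939, 0.00749815, 0.12070022]), [array([-0.23563722,  0.01044886]), array([-0.16185111, -0.07168089]), array([-0.12336196, -0.03576321])]) [0.59403888 0.00722715 0.1207007 ] [0.59436781 0.00769637 0.120875  ]
0.1205 [0.59402949 0.00745848 0.1205    ]
```

Call:
move_arm --increments '[{"delta_pos": [0.001,0.003,-0.03],"fingers": 0.05,"twist": 0},{"delta_pos": [0,0,-0.025],"fingers": 0.045,"twist": 0},{"delta_pos": [0,0,-0.015],"fingers": 0.04,"twist": 0},{"delta_pos": [0,0,0],"fingers": 0.04,"twist": 0},{"delta_pos": [0,0,0],"fingers": 0.04,"twist": 0}]'

```text
time_s: 2.65
position: [0.636, 0.0167, 0.2045]
tcp_rot: [-0.0, 0.945, -0.326, 0.0]
contact_force: [0.9, 0.0, 0.6]
gripper_width: 0.0403
```

Run:
```python
from h import *
import pickle
s=manip.get_state();print(s["position"],s["tcp_rot"],s["time_s"],s["contact_force"])
i=manip.camera_info("wrist");im=manip.snapshot("wrist");cv2.imwrite("pics/w2.png",im);pickle.dump(i,open("w2.pkl","wb"))
cv2.imwrite("pics/z3.png",cv2.resize(im[160:310,225:425],None,fx=4,fy=4,interpolation=cv2.INTER_CUBIC))
print(proj(i,np.array([.6353,.0162,.185])))
print(proj(i,s["position"]),proj(i,s["position"]-[0,0,.011]),proj(i,s["position"]-[0,0,.02]))
```

```text
[0.63603749 0.01671442 0.20453788] [-4.81884586e-05  9.45346124e-01 -3.26068340e-01  3.76728630e-04] 2.65 [0.8964636  0.04154353 0.56606469]
[326.09169988 246.83424404]
[324.24711125 263.48699632] [324.34716723 253.3937773 ] [324.42049469 245.99681607]
```

View pics/z3.png

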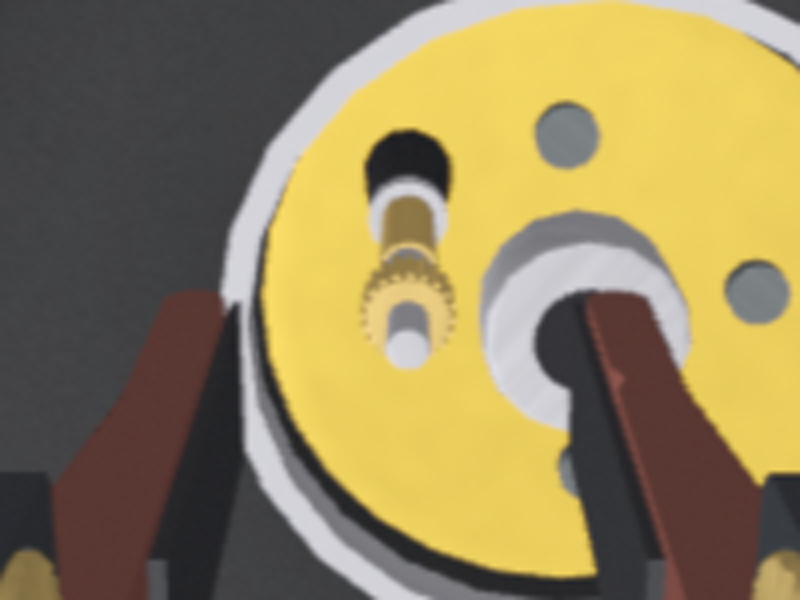

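The tip is at about (327,247), midway between the finger edges and on the tool axis to within about 0.5 mm. I'll descend around the nut and close gently.

Call:
move_arm --increments '[{"delta_pos": [0,0,-0.02],"fingers": 0.04,"twist": 0},{"delta_pos": [0,0,-0.0225],"fingers": 0.03,"twist": 0},{"delta_pos": [0,0,0],"fingers": 0.025,"twist": 0},{"delta_pos": [0,0,0],"fingers": 0.02,"twist": 0},{"delta_pos": [0,0,0],"fingers": 0.018,"twist": 0},{"delta_pos": [0,0,0],"fingers": 0.018,"twist": 0}]' --grip_force 15

```text
time_s: 3.3
position: [0.6366, 0.0176, 0.1627]
tcp_rot: [-0.0, 0.946, -0.326, 0.001]
contact_force: [0.2, -0.5, -0.0]
gripper_width: 0.0181
```

Run:
```python
from h import *
s=manip.get_state();print(s["position"],s["tcp_rot"],s["time_s"],s["contact_force"],s["gripper_width"])
i=manip.camera_info("wrist");im=manip.snapshot("wrist")
cv2.imwrite("pics/z4.png",cv2.resize(im[160:310,225:425],None,fx=4,fy=4,interpolation=cv2.INTER_CUBIC))
im=manip.snapshot("scene")
cv2.imwrite("pics/z5.png",cv2.resize(im[150:250,260:390],None,fx=6,fy=6,interpolation=cv2.INTER_CUBIC))
```

```text
[0.63659122 0.01760818 0.162682  ] [-3.90559208e-04  9.45512957e-01 -3.25582593e-01  1.03500453e-03] 3.3 [ 0.16021293 -0.45805935 -0.03147026] 0.01814024394516411
```

View pics/z4.png

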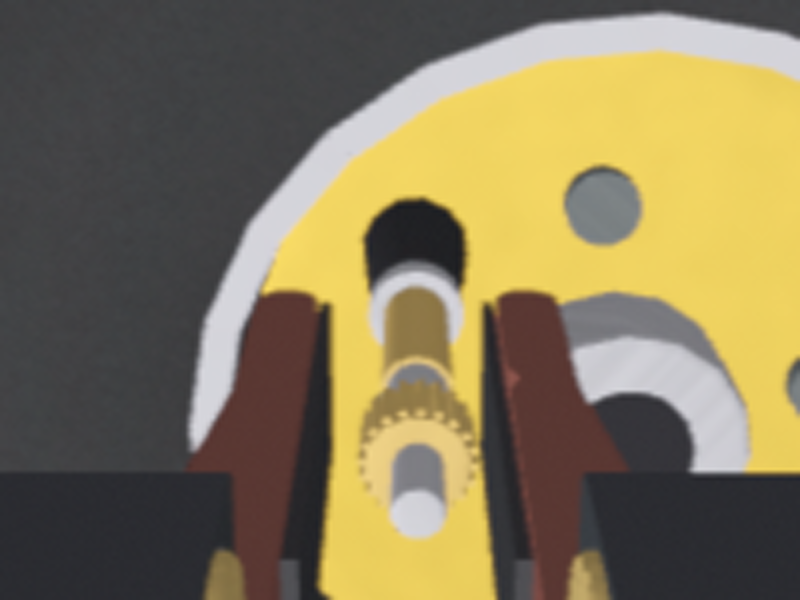

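View pics/z5.png

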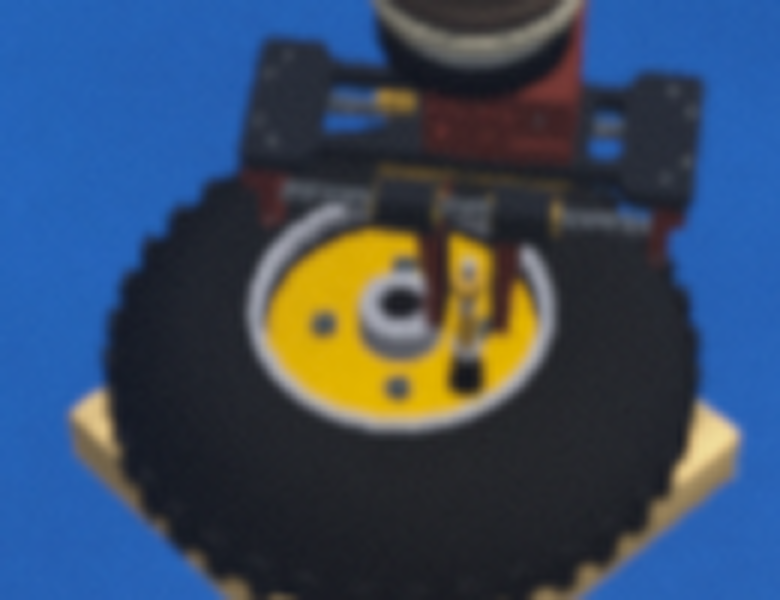

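The nut sits about 1.2 mm towards the right-hand finger. I'll correct for that and close.

Call:
move_arm --increments '[{"delta_pos": [-0.0007,-0.0009,0],"fingers": 0.018,"twist": 0},{"delta_pos": [0,0,0],"fingers": 0.014,"twist": 0},{"delta_pos": [0,0,0],"fingers": 0.008,"twist": 0},{"delta_pos": [0,0,0],"fingers": 0.008,"twist": 0},{"delta_pos": [0,0,0],"fingers": 0.008,"twist": 0}]' --grip_force 20

```text
time_s: 3.9
position: [0.6353, 0.0167, 0.1613]
tcp_rot: [-0.0, 0.946, -0.326, 0.0]
contact_force: [0.6, -0.5, 1.4]
gripper_width: 0.0114
```

Run:
```python
from h import *
s=manip.get_state();print(s["position"],s["tcp_rot"],s["time_s"],s["contact_force"],s["wrist_torque"],s["gripper_width"])
i=manip.camera_info("wrist");im=manip.snapshot("wrist")
cv2.imwrite("pics/z6.png",cv2.resize(im[160:310,225:425],None,fx=4,fy=4,interpolation=cv2.INTER_CUBIC))
```

```text
[0.63525082 0.01672602 0.1612629 ] [-9.11313821e-05  9.45536874e-01 -3.25514962e-01  1.44074043e-04] 3.9 [ 0.57143513 -0.51209255  1.43748697] [ 0.15007477 -0.10211669 -0.04052537] 0.0114484333556861
```

View pics/z6.png

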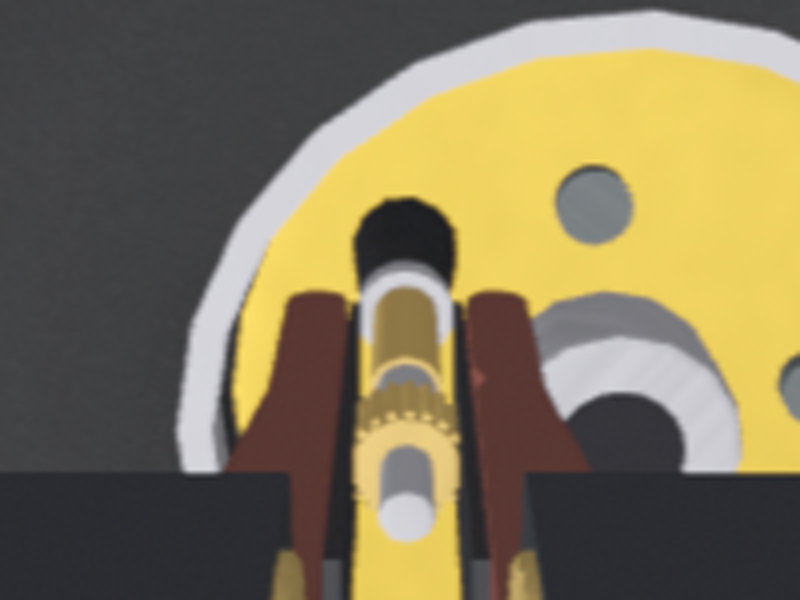

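The pads are on the nut and the valve stands upright, with forces around 1 N. I'll start unscrewing, letting the hand climb with the thread.

Call:
move_arm --increments '[{"delta_pos": [0,0,0.0002],"fingers": 0.008,"twist": 0.1},{"delta_pos": [0,0,0.0002],"fingers": 0.008,"twist": 0.1},{"delta_pos": [0,0,0.0002],"fingers": 0.008,"twist": 0.1},{"delta_pos": [0,0,0.0001],"fingers": 0.008,"twist": 0.1},{"delta_pos": [0,0,0.0001],"fingers": 0.008,"twist": 0.1},{"delta_pos": [0,0,0.0002],"fingers": 0.008,"twist": 0.1},{"delta_pos": [0,0,0.0002],"fingers": 0.008,"twist": 0.1},{"delta_pos": [0,0,0.0001],"fingers": 0.008,"twist": 0.1},{"delta_pos": [0,0,0.0001],"fingers": 0.008,"twist": 0.1},{"delta_pos": [0,0,0.0001],"fingers": 0.008,"twist": 0.1},{"delta_pos": [0,0,0],"fingers": 0.008,"twist": 0}]'

```text
time_s: 5.05
position: [0.6353, 0.0169, 0.1627]
tcp_rot: [-0.0, 0.986, 0.168, 0.0]
contact_force: [0.1, 1.5, 0.4]
gripper_width: 0.011
```

Run:
```python
from h import *
s=manip.get_state();print(s["position"],s["joints"][6],s["time_s"],s["contact_force"],s["wrist_torque"],s["gripper_width"])
i=manip.camera_info("wrist");im=manip.snapshot("wrist")
cv2.imwrite("pics/z7.png",cv2.resize(im[160:310,225:425],None,fx=4,fy=4,interpolation=cv2.INTER_CUBIC))
```

```text
[0.635276   0.01688147 0.16271808] -1.5960861169895266 5.05 [0.12927799 1.54751201 0.37602699] [ 0.2279222  -0.14291799 -0.0033212 ] 0.010983586991886427
```

View pics/z7.png

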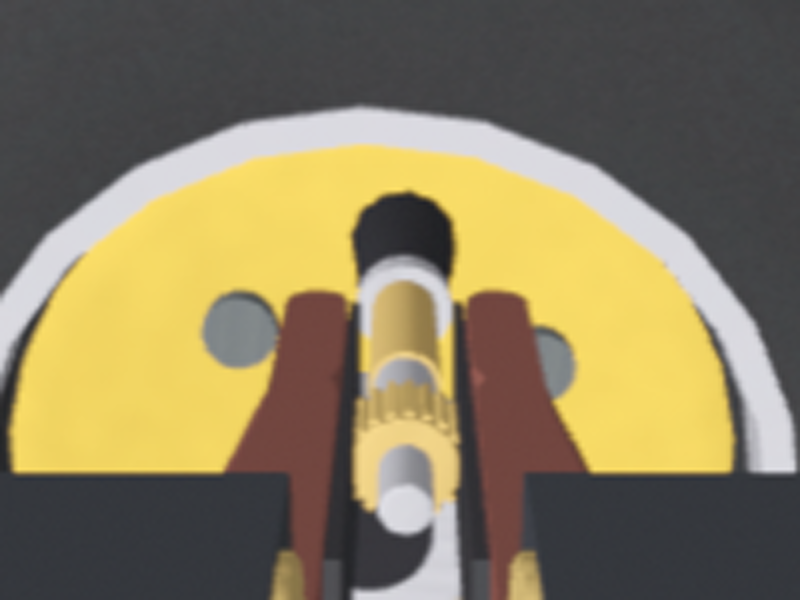

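The hand yaw went 1.0 rad, the valve is upright and the side force is small. I'll carry on.

Call:
move_arm --increments '[{"delta_pos": [0,0,0.0002],"fingers": 0.008,"twist": 0.12},{"delta_pos": [0,0,0.0002],"fingers": 0.008,"twist": 0.12},{"delta_pos": [0,0,0.0002],"fingers": 0.008,"twist": 0.12},{"delta_pos": [0,0,0.0002],"fingers": 0.008,"twist": 0.12},{"delta_pos": [0,0,0.0001],"fingers": 0.008,"twist": 0.12},{"delta_pos": [0,0,0.0002],"fingers": 0.008,"twist": 0.12},{"delta_pos": [0,0,0.0002],"fingers": 0.008,"twist": 0.12},{"delta_pos": [0,0,0.0002],"fingers": 0.008,"twist": 0.12},{"delta_pos": [0,0,0.0002],"fingers": 0.008,"twist": 0.12},{"delta_pos": [0,0,0.0001],"fingers": 0.008,"twist": 0.12},{"delta_pos": [0,0,0.0002],"fingers": 0.008,"twist": 0.12},{"delta_pos": [0,0,0.0002],"fingers": 0.008,"twist": 0.12},{"delta_pos": [0,0,0.0002],"fingers": 0.008,"twist": 0.12},{"delta_pos": [0,0,0.0002],"fingers": 0.008,"twist": 0.12},{"delta_pos": [0,0,0.0002],"fingers": 0.008,"twist": 0.12},{"delta_pos": [0,0,0],"fingers": 0.008,"twist": 0}]'

```text
time_s: 6.7
position: [0.6351, 0.017, 0.1654]
tcp_rot: [-0.0, 0.482, 0.876, 0.0]
contact_force: [-0.2, 1.5, 2.1]
gripper_width: 0.0109
```

Run:
```python
from h import *
s=manip.get_state();print(s["position"],s["joints"],s["time_s"],s["contact_force"],s["wrist_torque"],s["gripper_width"])
i=manip.camera_info("wrist");im=manip.snapshot("wrist")
cv2.imwrite("pics/z8.png",cv2.resize(im[160:310,225:425],None,fx=4,fy=4,interpolation=cv2.INTER_CUBIC))
```

```text
[0.63507633 0.01696706 0.16541434] [ 0.52031152  0.68470071 -0.95944027  1.59897834  0.59487234  1.1756901
 -0.00443738] 6.7 [-0.19114704  1.48706281  2.11460366] [ 0.31526607 -0.10585856  0.00101418] 0.010882760815026512
```

View pics/z8.png

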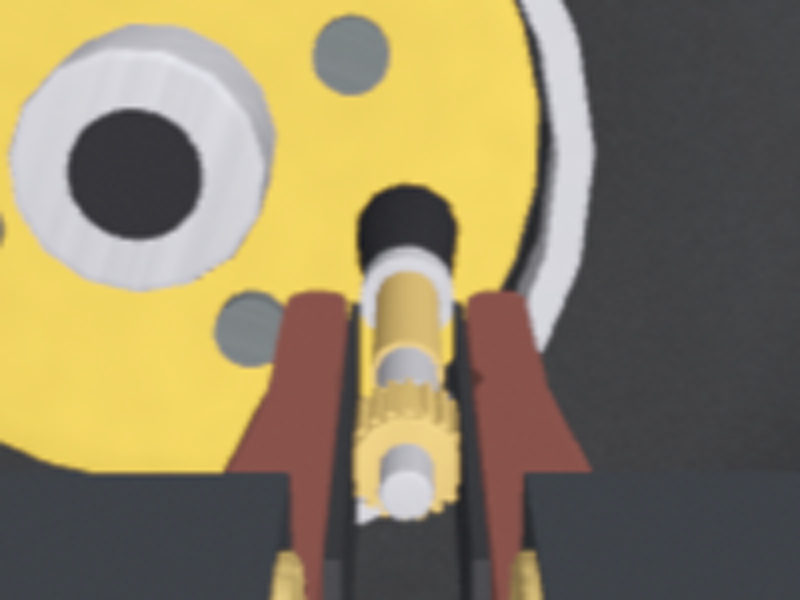

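The nut has climbed and the valve is still upright. q3 is drifting towards its limit but has room, so I'll continue.

Call:
move_arm --increments '[{"delta_pos": [0,0,0.0002],"fingers": 0.008,"twist": 0.12},{"delta_pos": [0,0,0.0002],"fingers": 0.008,"twist": 0.12},{"delta_pos": [0,0,0.0001],"fingers": 0.008,"twist": 0.12},{"delta_pos": [0,0,0.0002],"fingers": 0.008,"twist": 0.12},{"delta_pos": [0,0,0.0002],"fingers": 0.008,"twist": 0.12},{"delta_pos": [0,0,0.0001],"fingers": 0.008,"twist": 0.12},{"delta_pos": [0,0,0.0002],"fingers": 0.008,"twist": 0.12},{"delta_pos": [0,0,0.0002],"fingers": 0.008,"twist": 0.12},{"delta_pos": [0,0,0],"fingers": 0.008,"twist": 0}]'

```text
time_s: 7.65
position: [0.635, 0.0169, 0.1668]
tcp_rot: [-0.0, 0.024, 1.0, 0.0]
contact_force: [-0.9, 2.9, 3.8]
gripper_width: 0.011
```

Run:
```python
from h import *
s=manip.get_state();print(s["position"],s["joints"],s["time_s"],s["contact_force"],s["wrist_torque"],s["gripper_width"])
i=manip.camera_info("wrist");im=manip.snapshot("wrist")
cv2.imwrite("pics/z9.png",cv2.resize(im[160:310,225:425],None,fx=4,fy=4,interpolation=cv2.INTER_CUBIC))
```

```text
[0.63498935 0.01687952 0.16677413] [ 0.61193814  0.78652536 -1.16286777  1.59188362  0.74732885  1.2707213
  0.8462288 ] 7.65 [-0.86047075  2.92198056  3.806324  ] [0.35358311 0.0049028  0.00239247] 0.011036201353207214
```

View pics/z9.png

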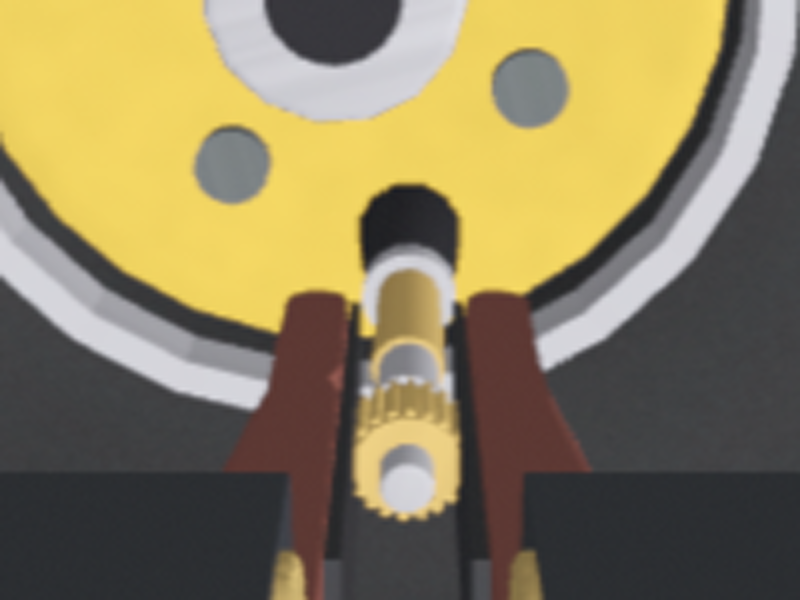

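Call:
move_arm --increments '[{"delta_pos": [0,0,0.0003],"fingers": 0.008,"twist": 0.1},{"delta_pos": [0,0,0.0003],"fingers": 0.008,"twist": 0.1},{"delta_pos": [0,0,0.0002],"fingers": 0.008,"twist": 0.1},{"delta_pos": [0,0,0.0002],"fingers": 0.008,"twist": 0.1},{"delta_pos": [0,0,0.0002],"fingers": 0.008,"twist": 0.1},{"delta_pos": [0,0,0],"fingers": 0.008,"twist": 0},{"delta_pos": [0,0,0],"fingers": 0.008,"twist": 0}]'

```text
time_s: 8.4
position: [0.6348, 0.0165, 0.1674]
tcp_rot: [-0.001, -0.223, 0.975, 0.0]
contact_force: [0.3, 1.0, -3.7]
gripper_width: 0.0111
```

Run:
```python
from h import *
s=manip.get_state();print(s["position"],s["joints"],s["time_s"],s["contact_force"],s["wrist_torque"],s["gripper_width"])
i=manip.camera_info("wrist");im=manip.snapshot("wrist")
cv2.imwrite("pics/z10.png",cv2.resize(im[160:310,225:425],None,fx=4,fy=4,interpolation=cv2.INTER_CUBIC))
```

```text
[0.63478845 0.01648404 0.16736765] [ 0.64615527  0.84505787 -1.25931767  1.58933702  0.82322572  1.32776964
  1.29206862] 8.4 [ 0.29473846  0.97873902 -3.69233188] [ 0.37008917 -0.20008319  0.01348495] 0.011059422250176061
```

View pics/z10.png

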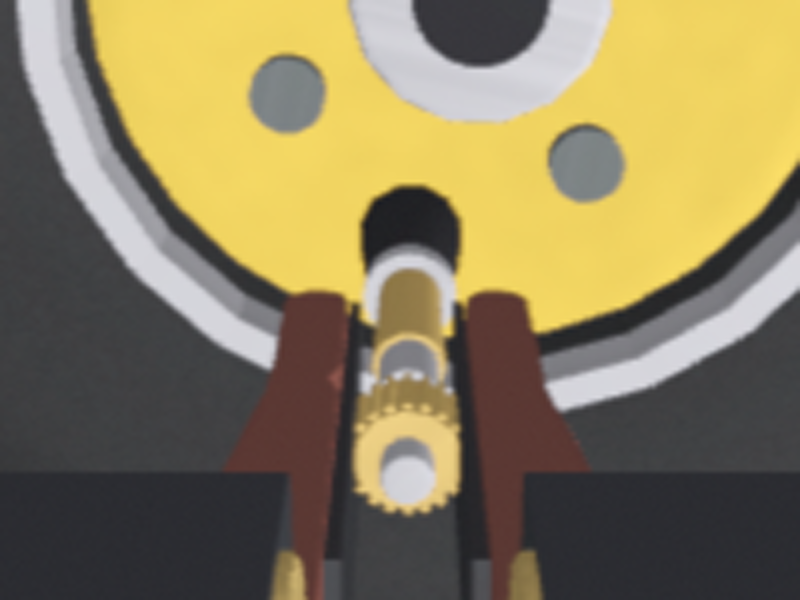

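Total turn so far is about 4.26 rad, and the vertical force flipping sign is consistent with the stop. I'll add a small extra twist for certainty, then release and check the gap between nut and tip.

Call:
move_arm --increments '[{"delta_pos": [0,0,0],"fingers": 0.008,"twist": 0.1},{"delta_pos": [0,0,0],"fingers": 0.008,"twist": 0.1},{"delta_pos": [0,0,0],"fingers": 0.008,"twist": 0.1},{"delta_pos": [0,0,0],"fingers": 0.008,"twist": 0},{"delta_pos": [0,0,0],"fingers": 0.008,"twist": 0}]'

```text
time_s: 8.95
position: [0.6348, 0.0164, 0.1676]
tcp_rot: [-0.0, -0.366, 0.93, 0.0]
contact_force: [0.3, 1.5, -5.6]
gripper_width: 0.0111
```

Run:
```python
from h import *
s=manip.get_state();print(s["position"],s["tcp_rot"],s["joints"],s["time_s"],s["contact_force"],s["wrist_torque"],s["gripper_width"])
```

```text
[0.6348367  0.01641153 0.16755143] [-4.46084579e-04 -3.66493579e-01  9.30420473e-01  1.03433967e-05] [ 0.66248223  0.88187379 -1.31463887  1.58826913  0.86792156  1.36345887
  1.56441867] 8.95 [ 0.27957748  1.50986802 -5.56241817] [ 0.34814632 -0.20171876  0.03642651] 0.011148620170732896
```

Call:
move_arm --increments '[{"delta_pos": [0,0,0],"fingers": 0.02,"twist": 0},{"delta_pos": [0,0,0],"fingers": 0.03,"twist": 0},{"delta_pos": [0,0,0],"fingers": 0.03,"twist": 0},{"delta_pos": [0,0,0.02],"fingers": 0.03,"twist": 0},{"delta_pos": [0,0,0.02],"fingers": 0.03,"twist": 0},{"delta_pos": [0,0,0],"fingers": 0.03,"twist": 0},{"delta_pos": [0,0,0],"fingers": 0.03,"twist": 0}]'

```text
time_s: 9.65
position: [0.6356, 0.0168, 0.2096]
tcp_rot: [0.001, -0.369, 0.93, -0.0]
contact_force: [-0.4, -0.0, -0.3]
gripper_width: 0.0299
```

Run:
```python
from h import *
import pickle
s=manip.get_state();print(s["position"],s["tcp_rot"],s["time_s"],s["contact_force"],s["gripper_width"])
i=manip.camera_info("wrist");im=manip.snapshot("wrist");pickle.dump(i,open("w3.pkl","wb"))
cv2.imwrite("pics/w3.png",im)
cv2.imwrite("pics/z11.png",cv2.resize(im[160:310,225:425],None,fx=4,fy=4,interpolation=cv2.INTER_CUBIC))
for z in (0,-.011,-.0224): print(proj(i,s["position"]+[0,0,z]))
```

```text
[0.63557767 0.01684169 0.20958   ] [ 9.73331936e-04 -3.68579013e-01  9.29595795e-01 -4.70683306e-04] 9.65 [-0.35272006 -0.01488125 -0.25113998] 0.029936271625119866
[325.67463261 266.25894746]
[325.73967159 256.00101663]
[325.79931466 246.59412761]
```

View pics/z11.png

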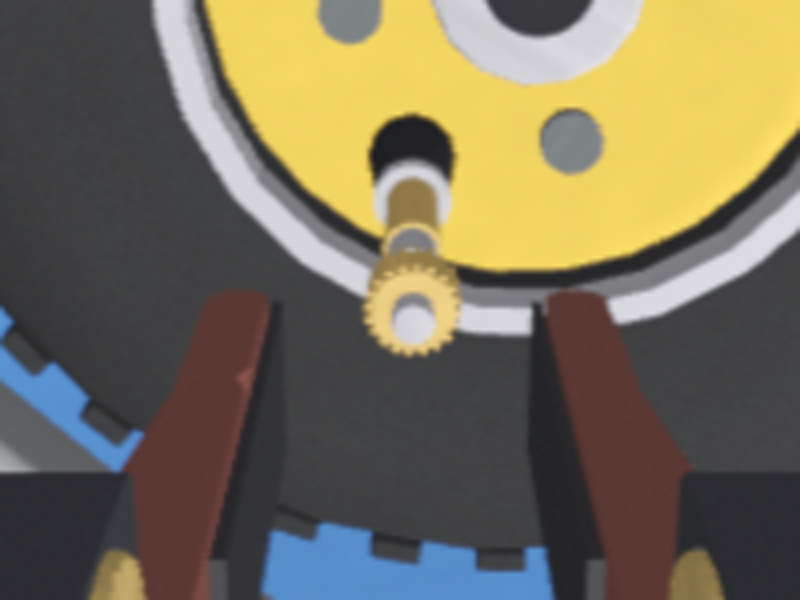

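Run:
```python
from h import *
import pickle
for f,(tx,ty) in (("w2.pkl",(408,350)),("w3.pkl",(414,325))):
    i=pickle.load(open(f,"rb")); u,v=(tx+.5)/4-.5+225,(ty+.5)/4-.5+160
    o,d=ray(i,u,v); X=o+d*(.185-o[2])/d[2]; print(f,X)
    for g in (4.4,4.7,5.0,5.5,10,10.8): 
        c=proj(i,X-[0,0,g/1000]); r=[proj(i,X-[0,0,g/1000]+np.array([6e-3*np.cos(a),6e-3*np.sin(a),0])) for a in np.linspace(0,6.28,60)]
        r=(np.array(r)+.5-[225,160])*4-.5
        print(g,((c+.5-[225,160])*4-.5).round(1),"box",r.min(0).round(1),r.max(0).round(1))
im=cv2.imread("pics/w3.png")
cv2.imwrite("pics/z12.png",cv2.resize(im[210:260,295:365],None,fx=11,fy=11,interpolation=cv2.INTER_CUBIC))
```

```text
w2.pkl [0.63500393 0.01608391 0.185     ]
4.4 [407.9 336.4] box [362.3 293.7] [453.6 378.4]
4.7 [407.9 335.5] box [362.4 292.9] [453.5 377.4]
5.0 [407.9 334.6] box [362.4 292. ] [453.5 376.4]
5.5 [407.9 333.1] box [362.5 290.6] [453.3 374.8]
10 [407.9 319.9] box [363.5 278.3] [452.3 360.9]
10.8 [407.8 317.7] box [363.7 276.2] [452.1 358.5]
w3.pkl [0.63306911 0.0161534  0.185     ]
4.4 [413.9 312.2] box [369.3 270.3] [458.5 353.4]
4.7 [413.9 311.4] box [369.3 269.6] [458.4 352.5]
5.0 [413.9 310.5] box [369.4 268.8] [458.4 351.6]
5.5 [413.9 309.1] box [369.5 267.4] [458.2 350.1]
10 [413.7 296.8] box [370.3 255.9] [457.2 337. ]
10.8 [413.7 294.6] box [370.5 253.9] [457.  334.7]
```

View pics/z12.png

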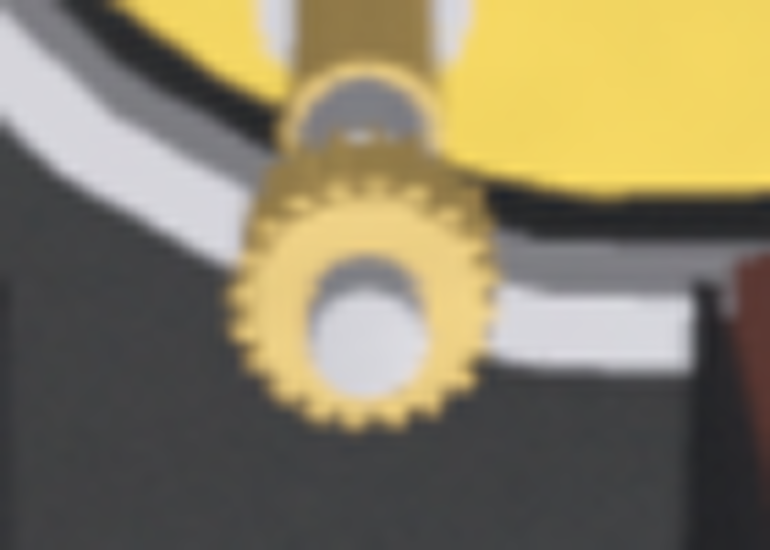

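The gap reads about 4.4 to 5.0 mm, which isn't decisive between 3.8 and 4.2 rad. There's plenty of time, so I'll back the hand off by 1.5 rad, correct the XY (true axis near x=0.634), regrip and turn again towards the stop.

Call:
move_arm --increments '[{"delta_pos": [-0.0014,-0.0005,0],"fingers": 0.03,"twist": -0.1},{"delta_pos": [0,0,0],"fingers": 0.03,"twist": -0.14},{"delta_pos": [0,0,0],"fingers": 0.03,"twist": -0.14},{"delta_pos": [0,0,0],"fingers": 0.03,"twist": -0.14},{"delta_pos": [0,0,0],"fingers": 0.03,"twist": -0.14},{"delta_pos": [0,0,0],"fingers": 0.03,"twist": -0.14},{"delta_pos": [0,0,0],"fingers": 0.03,"twist": -0.14},{"delta_pos": [0,0,0],"fingers": 0.03,"twist": -0.14},{"delta_pos": [0,0,0],"fingers": 0.03,"twist": -0.14},{"delta_pos": [0,0,0],"fingers": 0.03,"twist": -0.14},{"delta_pos": [0,0,0],"fingers": 0.03,"twist": -0.14},{"delta_pos": [0,0,0],"fingers": 0.03,"twist": 0},{"delta_pos": [0,0,0],"fingers": 0.03,"twist": 0}]'

```text
time_s: 11.0
position: [0.6335, 0.0161, 0.2078]
tcp_rot: [-0.0, 0.362, 0.932, -0.0]
contact_force: [-0.7, -0.5, 0.5]
gripper_width: 0.0301
```

Run:
```python
from h import *
import pickle
s=manip.get_state();print(s["position"],s["tcp_rot"],s["joints"],s["time_s"],s["contact_force"],s["gripper_width"])
i=manip.camera_info("wrist");im=manip.snapshot("wrist");pickle.dump(i,open("w4.pkl","wb"))
cv2.imwrite("pics/w4.png",im)
cv2.imwrite("pics/z13.png",cv2.resize(im[160:310,225:425],None,fx=4,fy=4,interpolation=cv2.INTER_CUBIC))
for z in (0,-.011,-.0246): print((proj(i,s["position"]+[0,0,z])+.5-[225,160])*4-.5)
```

```text
[0.63349588 0.01605187 0.20776742] [-1.44889119e-04  3.61914120e-01  9.32211385e-01 -2.87476568e-04] [ 0.56186354  0.66836526 -1.03979976  1.55638935  0.59526203  1.26414389
  0.26157698] 11.0 [-0.68760489 -0.49988167  0.49175804] 0.030116795507452675
[414.24688668 420.98428826]
[413.92394211 380.29807906]
[413.57462968 336.28991335]
```

View pics/z13.png

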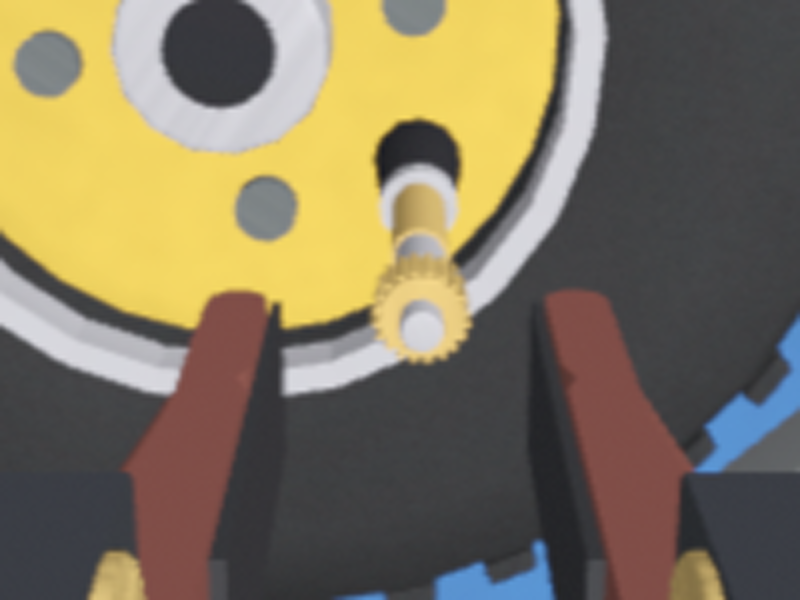

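The tip sits about 1.6 mm right of finger centre at this yaw. Combining this with the previous view puts the axis near (0.6347, 0.0171). I'll correct, descend and regrip.

Call:
move_arm --increments '[{"delta_pos": [0.0011,0.0011,0],"fingers": 0.03,"twist": 0},{"delta_pos": [0,0,-0.02],"fingers": 0.03,"twist": 0},{"delta_pos": [0,0,-0.02],"fingers": 0.03,"twist": 0},{"delta_pos": [0,0,0],"fingers": 0.02,"twist": 0},{"delta_pos": [0,0,0],"fingers": 0.015,"twist": 0},{"delta_pos": [0,0,0],"fingers": 0.008,"twist": 0},{"delta_pos": [0,0,0],"fingers": 0.008,"twist": 0},{"delta_pos": [0,0,0],"fingers": 0.008,"twist": 0}]' --grip_force 25

```text
time_s: 11.85
position: [0.6352, 0.0174, 0.1689]
tcp_rot: [0.001, 0.364, 0.931, 0.0]
contact_force: [-0.6, -0.2, 1.5]
gripper_width: 0.0109
```

Run:
```python
from h import *
s=manip.get_state();print(s["position"],s["tcp_rot"],s["time_s"],s["contact_force"],s["wrist_torque"],s["gripper_width"])
im=manip.snapshot("wrist")
cv2.imwrite("pics/z14.png",cv2.resize(im[210:310,275:375],None,fx=6,fy=6,interpolation=cv2.INTER_CUBIC))
```

```text
[0.63520754 0.01742122 0.16893646] [5.90195431e-04 3.63776689e-01 9.31485950e-01 3.13222003e-04] 11.85 [-0.58545419 -0.1668709   1.46279994] [ 0.08174836 -0.17523615  0.01586935] 0.010921540507732853
```

Call:
move_arm --increments '[{"delta_pos": [0,0,0],"fingers": 0.008,"twist": 0.1},{"delta_pos": [0,0,0],"fingers": 0.008,"twist": 0.1},{"delta_pos": [0,0,0],"fingers": 0.008,"twist": 0.1},{"delta_pos": [0,0,0],"fingers": 0.008,"twist": 0.1},{"delta_pos": [0,0,0],"fingers": 0.008,"twist": 0}]'

```text
time_s: 12.4
position: [0.6349, 0.0171, 0.1683]
tcp_rot: [0.0, 0.171, 0.985, 0.0]
contact_force: [0.1, -0.1, 1.0]
gripper_width: 0.0106
```

Run:
```python
from h import *
s=manip.get_state();print(s["position"],s["tcp_rot"],s["time_s"],s["contact_force"],s["wrist_torque"],s["gripper_width"])
im=manip.snapshot("wrist")
cv2.imwrite("pics/z15.png",cv2.resize(im[210:310,275:375],None,fx=6,fy=6,interpolation=cv2.INTER_CUBIC))
```

```text
[0.63494303 0.01712897 0.16831254] [1.50765465e-04 1.70861950e-01 9.85294957e-01 1.38833334e-04] 12.4 [ 0.12148169 -0.07383904  0.9765974 ] [-0.05609346 -0.18369012  0.09512532] 0.010638026575549405
```

View pics/z14.png

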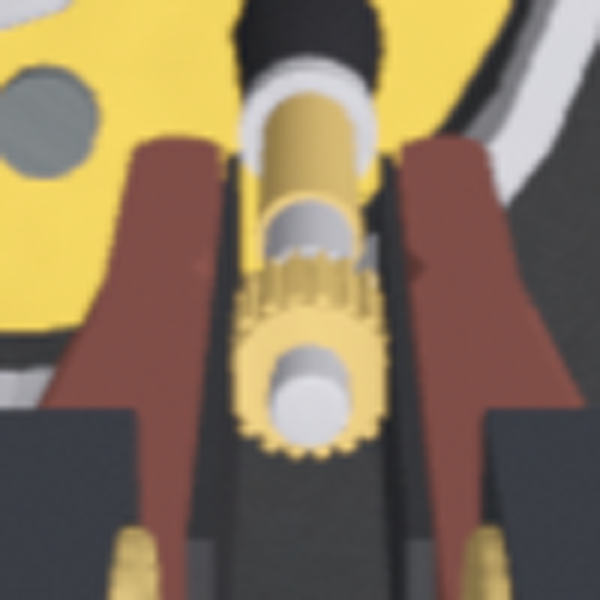

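View pics/z15.png

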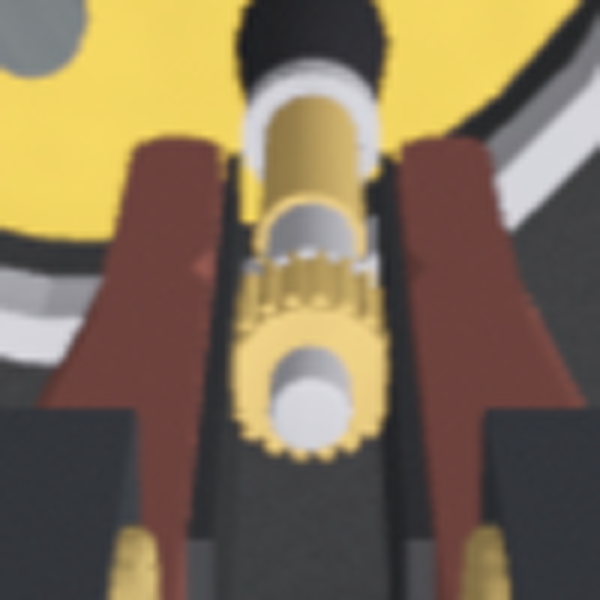

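Gap unchanged and the wrist torque about z rose to about 0.1 N m, above the thread's 0.05, so the nut is at its stop. One more small turn to confirm.

Call:
move_arm --increments '[{"delta_pos": [0,0,0],"fingers": 0.008,"twist": 0.1},{"delta_pos": [0,0,0],"fingers": 0.008,"twist": 0.1},{"delta_pos": [0,0,0],"fingers": 0.008,"twist": 0}]'

```text
time_s: 12.75
position: [0.6351, 0.0172, 0.1684]
tcp_rot: [0.0, 0.073, 0.997, 0.0]
contact_force: [-0.0, -1.1, 3.4]
gripper_width: 0.0112
```

Run:
```python
from h import *
s=manip.get_state();print(s["position"],s["tcp_rot"],s["time_s"],s["contact_force"],s["wrist_torque"],s["gripper_width"])
im=manip.snapshot("wrist")
cv2.imwrite("pics/z16.png",cv2.resize(im[210:310,275:375],None,fx=6,fy=6,interpolation=cv2.INTER_CUBIC))
```

```text
[0.63510524 0.01723855 0.16839709] [3.17282413e-04 7.29839804e-02 9.97333047e-01 1.79084802e-04] 12.75 [-0.0373477  -1.06818537  3.43238144] [-0.06179332 -0.16531977 -0.05567916] 0.011150915566393258
```

View pics/z16.png

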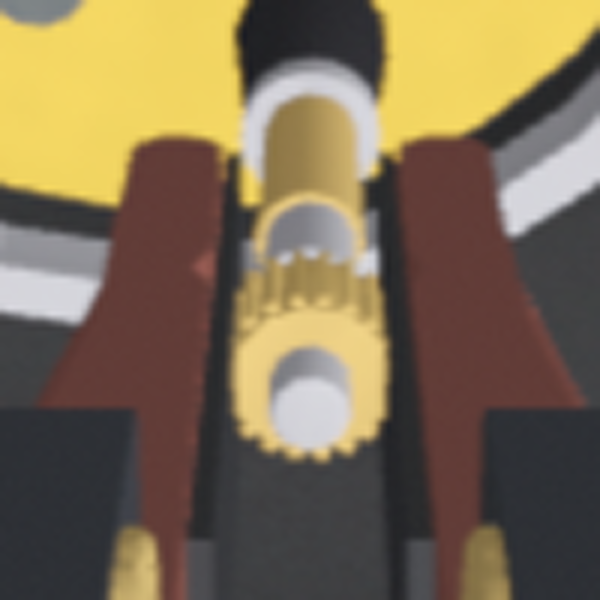

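Run:
```python
from h import *
i=manip.camera_info("wrist")
u,v=310/6+275,412/6+210
o,d=ray(i,u,v);X=o+d*(.185-o[2])/d[2];print(X)
circ=lambda r,dz:(np.array([proj(i,X+np.array([r*np.cos(a),r*np.sin(a),-dz])) for a in np.linspace(0,6.28,90)])-[275,210])*6
print("tip box",circ(.003,0).min(0),circ(.003,0).max(0))
for g in (4.0,4.4,4.8,5.2,5.6): print(g,"pin base top row",circ(.003,g/1e3).min(0)[1],"nut r6 x",circ(.006,g/1e3)[:,0].min(),"bottom row r6, r6.5",circ(.006,g/1e3).max(0)[1],circ(.0065,g/1e3).max(0)[1])
im=cv2.imread("pics/z16.png");c=cv2.cvtColor(im,cv2.COLOR_BGR2HSV)[330:470:4,308:314].mean(1).astype(int);print([(330+4*k,*c[k]) for k in range(len(c))])
```

```text
[0.6325296  0.01728233 0.185     ]
tip box [266.65314098 372.76646784] [353.35875393 450.82059916]
4.0 pin base top row 345.9460261809861 nut r6 x 225.45182617952446 bottom row r6, r6.5 459.92195652591124 466.1485100737908
4.4 pin base top row 343.33853358884244 nut r6 x 225.65932172472912 bottom row r6, r6.5 457.0724382427966 463.286033429741
4.8 pin base top row 340.7441858343477 nut r6 x 225.8657770994222 bottom row r6, r6.5 454.2370573123004 460.4377459386442
5.2 pin base top row 338.16288376918726 nut r6 x 226.07120010557605 bottom row r6, r6.5 451.41570878501216 457.6035423589585
5.6 pin base top row 335.5945292396839 nut r6 x 226.27559846733004 bottom row r6, r6.5 448.60828874775893 454.7833184873532
[(330, np.int64(22), np.int64(114), np.int64(235)), (334, np.int64(22), np.int64(113), np.int64(235)), (338, np.int64(22), np.int64(112), np.int64(233)), (342, np.int64(21), np.int64(101), np.int64(223)), (346, np.int64(20), np.int64(69), np.int64(194)), (350, np.int64(12), np.int64(18), np.int64(160)), (354, np.int64(128), np.int64(10), np.int64(151)), (358, np.int64(122), np.int
[... 670 characters left out ...]
)), (414, np.int64(115), np.int64(7), np.int64(218)), (418, np.int64(119), np.int64(7), np.int64(218)), (422, np.int64(120), np.int64(6), np.int64(217)), (426, np.int64(115), np.int64(6), np.int64(217)), (430, np.int64(117), np.int64(7), np.int64(217)), (434, np.int64(120), np.int64(6), np.int64(216)), (438, np.int64(118), np.int64(7), np.int64(217)), (442, np.int64(122), np.int64(4), np.int64(213)), (446, np.int64(7), np.int64(7), np.int64(209)), (450, np.int64(18), np.int64(47), np.int64(190)), (454, np.int64(19), np.int64(82), np.int64(151)), (458, np.int64(18), np.int64(70), np.int64(109)), (462, np.int64(14), np.int64(31), np.int64(78)), (466, np.int64(124), np.int64(10), np.int64(67))]
```

The tip-to-nut gap is about 4.6 mm against a nominal 4.4, so the nut is at its stop within measurement error. I'll release, rise and close the fingers above the tip.

Call:
move_arm --increments '[{"delta_pos": [0,0,0],"fingers": 0.02,"twist": 0},{"delta_pos": [0,0,0],"fingers": 0.025,"twist": 0},{"delta_pos": [0,0,0],"fingers": 0.025,"twist": 0},{"delta_pos": [0,0,0.02],"fingers": 0.025,"twist": 0},{"delta_pos": [0,0,0.02],"fingers": 0.025,"twist": 0},{"delta_pos": [0,0,0.005],"fingers": 0.025,"twist": 0},{"delta_pos": [0,0,0],"fingers": 0.01,"twist": 0},{"delta_pos": [0,0,0],"fingers": 0,"twist": 0},{"delta_pos": [0,0,0],"fingers": 0,"twist": 0},{"delta_pos": [0,0,0],"fingers": 0,"twist": 0}]'

```text
time_s: 13.8
position: [0.6345, 0.0171, 0.2122]
tcp_rot: [-0.001, 0.072, 0.997, -0.0]
contact_force: [0.6, -0.1, -0.5]
gripper_width: 0.0005
```

Run:
```python
from h import *
s=manip.get_state();print(s["position"],s["tcp_rot"],s["time_s"],s["contact_force"],s["wrist_torque"],s["gripper_width"])
i=manip.camera_info("wrist");im=manip.snapshot("wrist")
cv2.imwrite("pics/z17.png",cv2.resize(im[160:310,225:425],None,fx=4,fy=4,interpolation=cv2.INTER_CUBIC))
for z in (-.011,-.0275): print((proj(i,s["position"]+[0,0,z])+.5-[225,160])*4-.5)
```

```text
[0.63446517 0.01707589 0.21218544] [-5.90273175e-04  7.23433476e-02  9.97379612e-01 -3.52853063e-05] 13.8 [ 0.57863771 -0.11037848 -0.4930176 ] [ 0.0136819  -0.1735851  -0.04773096] 0.0005280327341975833
[411.06606148 384.05411508]
[410.79044927 331.34565517]
```

View pics/z17.png

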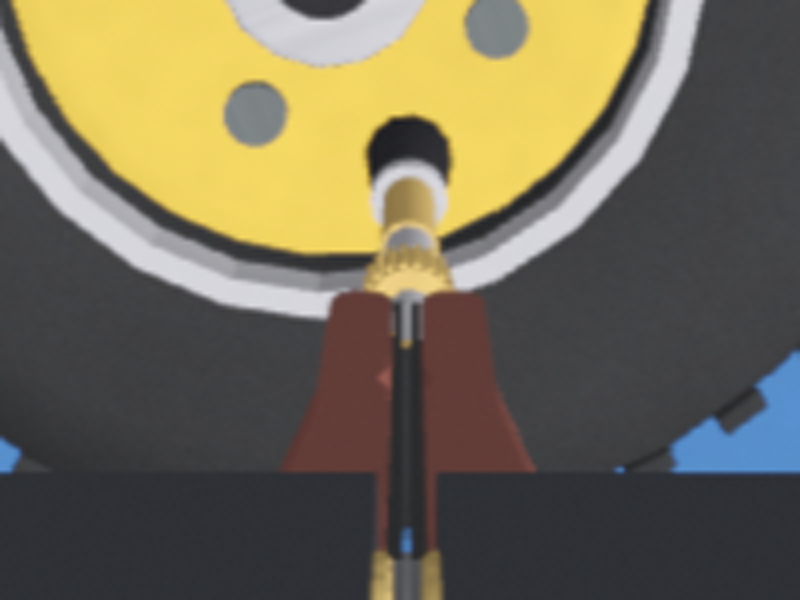

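The closed fingertips are centred over the tip in column (406 against 408), and the 3 mm gap between them is narrower than the 6 mm pin. I'll come down to near contact.

Call:
move_arm --increments '[{"delta_pos": [-0.0007,0,-0.008],"fingers": 0,"twist": 0},{"delta_pos": [0,0,-0.004],"fingers": 0,"twist": 0},{"delta_pos": [0,0,-0.001],"fingers": 0,"twist": 0},{"delta_pos": [0,0,0],"fingers": 0,"twist": 0},{"delta_pos": [0,0,0],"fingers": 0,"twist": 0}]'

```text
time_s: 14.35
position: [0.6342, 0.0173, 0.2001]
tcp_rot: [0.0, 0.072, 0.997, 0.0]
contact_force: [0.1, 0.0, 0.0]
gripper_width: 0.0008
```

Call:
move_arm --increments '[{"delta_pos": [0,0,-0.001],"fingers": 0,"twist": 0},{"delta_pos": [0,0,0],"fingers": 0,"twist": 0}]'

```text
time_s: 14.55
position: [0.6341, 0.0172, 0.1991]
tcp_rot: [0.0, 0.072, 0.997, -0.0]
contact_force: [0.6, -1.3, -0.1]
gripper_width: 0.0004
```

Call:
move_arm --increments '[{"delta_pos": [0,0,-0.001],"fingers": 0,"twist": 0},{"delta_pos": [0,0,0],"fingers": 0,"twist": 0}]'

```text
time_s: 14.75
position: [0.6341, 0.0172, 0.198]
tcp_rot: [-0.0, 0.072, 0.997, -0.0]
contact_force: [-0.6, -0.1, -1.0]
gripper_width: 0.0008
```

Call:
move_arm --increments '[{"delta_pos": [0,0,-0.001],"fingers": 0,"twist": 0},{"delta_pos": [0,0,0],"fingers": 0,"twist": 0}]'

```text
time_s: 14.95
position: [0.634, 0.0172, 0.1969]
tcp_rot: [-0.0, 0.072, 0.997, -0.0]
contact_force: [-0.2, 0.7, 0.7]
gripper_width: 0.0008
```

Call:
move_arm --increments '[{"delta_pos": [0,0,-0.001],"fingers": 0,"twist": 0},{"delta_pos": [0,0,0],"fingers": 0,"twist": 0}]'

```text
time_s: 15.15
position: [0.634, 0.0172, 0.1959]
tcp_rot: [-0.0, 0.072, 0.997, 0.0]
contact_force: [0.0, -0.3, -0.6]
gripper_width: 0.0004
```

Call:
move_arm --increments '[{"delta_pos": [0,0,-0.001],"fingers": 0,"twist": 0},{"delta_pos": [0,0,0],"fingers": 0,"twist": 0}]'

```text
time_s: 15.35
position: [0.634, 0.0172, 0.1949]
tcp_rot: [-0.0, 0.072, 0.997, -0.0]
contact_force: [0.0, -1.2, 0.6]
gripper_width: 0.0003
```

Call:
move_arm --increments '[{"delta_pos": [0,0,-0.0005],"fingers": 0,"twist": 0},{"delta_pos": [0,0,0],"fingers": 0,"twist": 0}]'

```text
time_s: 15.55
position: [0.6341, 0.0172, 0.1945]
tcp_rot: [-0.0, 0.072, 0.997, -0.0]
contact_force: [0.1, -0.0, -0.1]
gripper_width: 0.0004
```

Call:
move_arm --increments '[{"delta_pos": [0,0,-0.0005],"fingers": 0,"twist": 0},{"delta_pos": [0,0,0],"fingers": 0,"twist": 0}]'

```text
time_s: 15.75
position: [0.6342, 0.0173, 0.1942]
tcp_rot: [0.0, 0.072, 0.997, 0.0]
contact_force: [-0.7, 0.8, 1.8]
gripper_width: 0.0006
```

Call:
move_arm --increments '[{"delta_pos": [0,0,-0.0005],"fingers": 0,"twist": 0},{"delta_pos": [0,0,0],"fingers": 0,"twist": 0}]'

```text
time_s: 15.95
position: [0.6343, 0.0174, 0.194]
tcp_rot: [0.0, 0.072, 0.997, 0.0]
contact_force: [-0.2, -0.7, 3.2]
gripper_width: 0.0007
```

Run:
```python
from h import *
s=manip.get_state();print(s["position"],s["time_s"],s["contact_force"],s["wrist_torque"],s["gripper_width"])
im=manip.snapshot("wrist")
cv2.imwrite("pics/z18.png",cv2.resize(im[160:310,225:425],None,fx=4,fy=4,interpolation=cv2.INTER_CUBIC))
```

```text
[0.63433266 0.01737551 0.19397806] 15.95 [-0.23789706 -0.70363303  3.17476381] [-0.00950747 -0.09399988 -0.03733498] 0.0007052339386890944
```

View pics/z18.png

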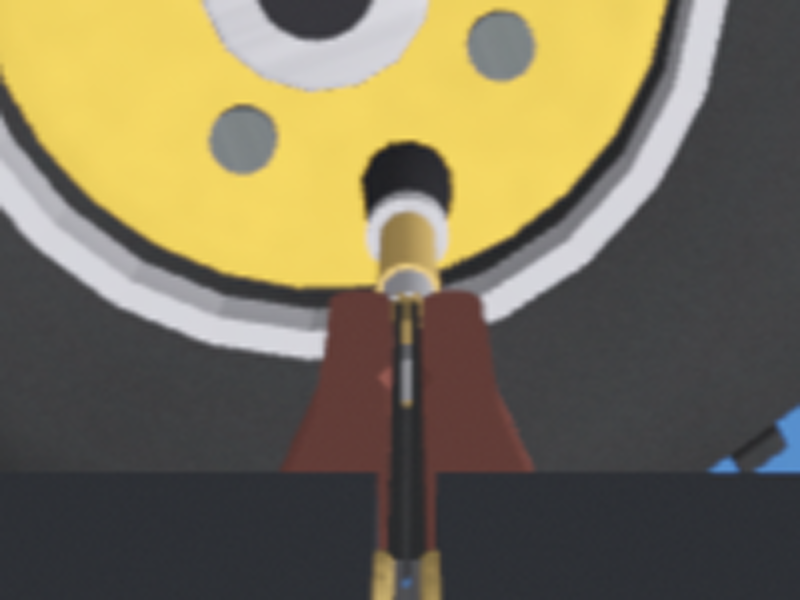

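Contact came at about z=0.1941, with the tip visible under the closed fingers near (406,380). I'll push in slowly, watching force and travel.

Call:
move_arm --increments '[{"delta_pos": [0,0,-0.0005],"fingers": 0,"twist": 0},{"delta_pos": [0,0,-0.0005],"fingers": 0,"twist": 0},{"delta_pos": [0,0,-0.0005],"fingers": 0,"twist": 0},{"delta_pos": [0,0,-0.0005],"fingers": 0,"twist": 0},{"delta_pos": [0,0,-0.0005],"fingers": 0,"twist": 0},{"delta_pos": [0,0,-0.0005],"fingers": 0,"twist": 0},{"delta_pos": [0,0,0],"fingers": 0,"twist": 0}]'

```text
time_s: 16.7
position: [0.6345, 0.0174, 0.1912]
tcp_rot: [0.001, 0.072, 0.997, 0.0]
contact_force: [-0.9, -0.2, 8.3]
gripper_width: 0.0006
```

2.9 mm in at 8.3 N, which matches the spring curve. Continuing.

Call:
move_arm --increments '[{"delta_pos": [0,0,-0.0005],"fingers": 0,"twist": 0},{"delta_pos": [0,0,-0.0005],"fingers": 0,"twist": 0},{"delta_pos": [0,0,-0.0004],"fingers": 0,"twist": 0},{"delta_pos": [0,0,-0.0004],"fingers": 0,"twist": 0},{"delta_pos": [0,0,0],"fingers": 0,"twist": 0}]'

```text
time_s: 17.2
position: [0.6347, 0.0175, 0.1898]
tcp_rot: [0.001, 0.072, 0.997, 0.0]
contact_force: [-0.1, -0.7, 9.5]
gripper_width: 0.0005
```

Call:
move_arm --increments '[{"delta_pos": [0,0,-0.0004],"fingers": 0,"twist": 0},{"delta_pos": [0,0,-0.0004],"fingers": 0,"twist": 0},{"delta_pos": [0,0,-0.0002],"fingers": 0,"twist": 0},{"delta_pos": [0,0,0],"fingers": 0,"twist": 0}]'

```text
time_s: 17.6
position: [0.6348, 0.0176, 0.189]
tcp_rot: [0.001, 0.072, 0.997, 0.0]
contact_force: [-0.6, 0.4, 10.5]
gripper_width: 0.0003
```

Run:
```python
from h import *
s=manip.get_state();print(s["position"],s["time_s"],s["contact_force"],s["wrist_torque"])
im=manip.snapshot("scene");cv2.imwrite("pics/z19.png",cv2.resize(im[150:250,260:390],None,fx=6,fy=6,interpolation=cv2.INTER_CUBIC))
s=manip.get_state();print(s["position"],s["time_s"],s["contact_force"],s["wrist_torque"])
```

```text
[0.6347811  0.01760893 0.18901031] 17.6 [-0.61881927  0.37095334 10.469488  ] [-0.01953583 -0.0204048  -0.00802708]
[0.63476996 0.01760022 0.18902341] 17.65 [-0.71000791 -0.11126041 10.48327705] [-0.1114536  -0.06204589  0.0604956 ]
```

View pics/z19.png

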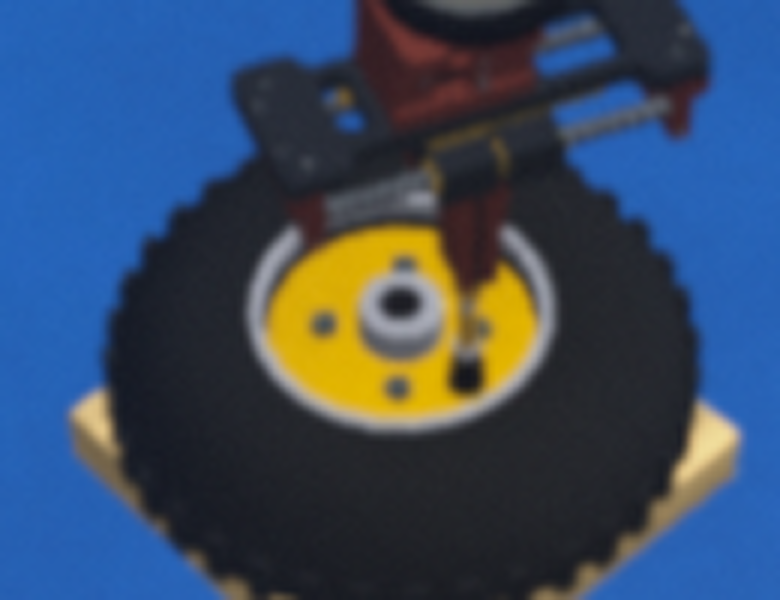

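The valve is upright. At 10.5 N and about 5.1 mm I'll edge on in small steps until the bottom can be felt, staying well under 18 N.

Call:
move_arm --increments '[{"delta_pos": [0,0,-0.0003],"fingers": 0,"twist": 0},{"delta_pos": [0,0,-0.0002],"fingers": 0,"twist": 0},{"delta_pos": [0,0,0],"fingers": 0,"twist": 0}]'

```text
time_s: 17.95
position: [0.6348, 0.0176, 0.1886]
tcp_rot: [0.001, 0.072, 0.997, 0.0]
contact_force: [-0.1, -1.4, 11.0]
gripper_width: 0.0006
```

Call:
move_arm --increments '[{"delta_pos": [0,0,-0.0003],"fingers": 0,"twist": 0},{"delta_pos": [0,0,0],"fingers": 0,"twist": 0},{"delta_pos": [0,0,0],"fingers": 0,"twist": 0}]'

```text
time_s: 18.25
position: [0.6348, 0.0176, 0.1884]
tcp_rot: [0.001, 0.072, 0.997, 0.0]
contact_force: [-0.6, -0.5, 11.8]
gripper_width: 0.0005
```

11.8 N and about 5.5 mm in, so it is effectively fully in. Holding for 1.3 s.

Call:
move_arm --increments '[{"delta_pos": [0,0,-0.0002],"fingers": 0,"twist": 0},{"delta_pos": [0,0,0],"fingers": 0,"twist": 0},{"delta_pos": [0,0,0],"fingers": 0,"twist": 0},{"delta_pos": [0,0,0],"fingers": 0,"twist": 0},{"delta_pos": [0,0,0],"fingers": 0,"twist": 0},{"delta_pos": [0,0,0],"fingers": 0,"twist": 0},{"delta_pos": [0,0,0],"fingers": 0,"twist": 0},{"delta_pos": [0,0,0],"fingers": 0,"twist": 0},{"delta_pos": [0,0,0],"fingers": 0,"twist": 0},{"delta_pos": [0,0,0],"fingers": 0,"twist": 0},{"delta_pos": [0,0,0],"fingers": 0,"twist": 0},{"delta_pos": [0,0,0],"fingers": 0,"twist": 0},{"delta_pos": [0,0,0],"fingers": 0,"twist": 0}]'

```text
time_s: 19.55
position: [0.6349, 0.0177, 0.1883]
tcp_rot: [0.001, 0.072, 0.997, 0.0]
contact_force: [-0.9, 0.5, 11.8]
gripper_width: 0.0006
```

Travel and force both say at least 5.3 mm, held for 1.3 s. I'll let it spring back and retreat.

Call:
move_arm --increments '[{"delta_pos": [0,0,0.001],"fingers": 0,"twist": 0},{"delta_pos": [0,0,0.002],"fingers": 0,"twist": 0},{"delta_pos": [0,0,0.002],"fingers": 0,"twist": 0},{"delta_pos": [0,0,0.003],"fingers": 0,"twist": 0},{"delta_pos": [0,0,0.01],"fingers": 0,"twist": 0},{"delta_pos": [0,0,0.02],"fingers": 0,"twist": 0},{"delta_pos": [0,0,0.025],"fingers": 0.03,"twist": 0},{"delta_pos": [0,0,0],"fingers": 0.04,"twist": 0},{"delta_pos": [0,0,0],"fingers": 0.04,"twist": 0},{"delta_pos": [0,0,0],"fingers": 0.04,"twist": 0}]'

```text
time_s: 20.55
position: [0.6336, 0.0168, 0.2488]
tcp_rot: [-0.001, 0.072, 0.997, -0.0]
contact_force: [-0.3, 0.9, -0.4]
gripper_width: 0.029
```

Run:
```python
from h import *
s=manip.get_state();print(s["position"],s["time_s"],s["contact_force"],s["gripper_width"])
i=manip.camera_info("wrist");im=manip.snapshot("wrist")
cv2.imwrite("pics/z20.png",cv2.resize(im[150:250,275:385],None,fx=7,fy=6.9999,interpolation=cv2.INTER_CUBIC)[:600])
im=manip.snapshot("scene");cv2.imwrite("pics/z21.png",cv2.resize(im[165:245,275:385],None,fx=7,fy=7,interpolation=cv2.INTER_CUBIC))
X=np.array([.6345,.0171,.185])
for g in (0,4.4,10): print((proj(i,X-[0,0,g/1e3])-[275,150])*7)
```

```text
[0.63363877 0.01680551 0.24876905] 20.55 [-0.33805431  0.93006909 -0.38584442] 0.029021891439927453
[369.97633438 498.42846232]
[369.8328653  482.43606668]
[369.65769188 462.9096108 ]
```

View pics/z20.png

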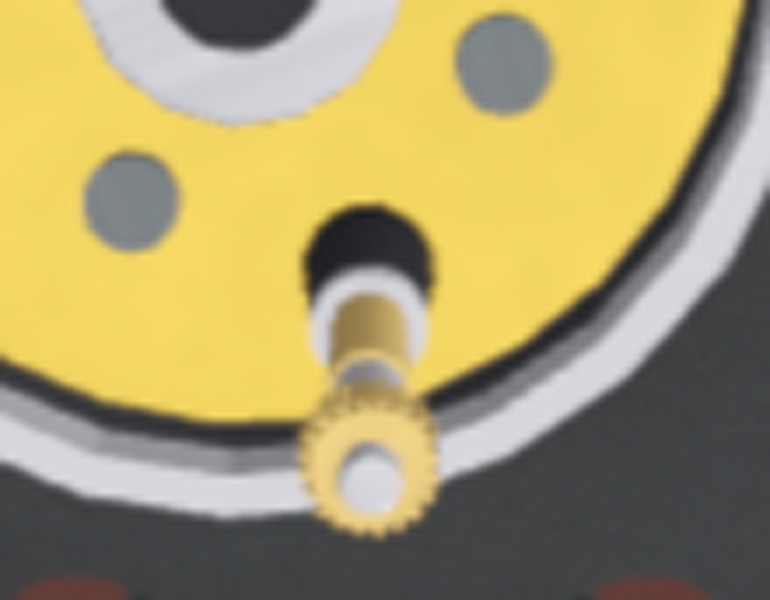

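View pics/z21.png

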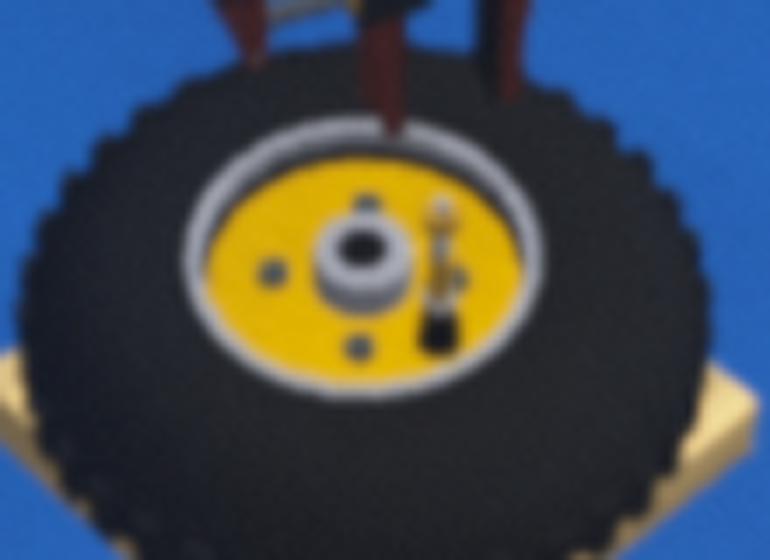

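The tip is back at its original scene position, (441,198) in the zoom. The stem is upright and the nut is still high, with a tip-to-nut gap of 4.4 mm or less. The robot is clear, so I'll hand in.

```bash
python3 -c "
from station import manip
print(manip.sign_off())"
```

```text
the job is handed in; nothing more can be done
None
```

I unscrewed the lock nut to its stop, pushed the freed valve tip in, held it for 1.3 s and let it spring back. The job is handed in, and the clock stood at about 20.6 s of the 72 s.

- **Unscrewing:** I turned the nut 4.55 rad in one grip, then regripped it and turned another 0.6 rad against the stop.
- **Push:** the tip went in at least 5.3 mm of its 5.5 mm at 11.8 N, the highest force I read and well under the 18 N limit.
- **Last pictures:** the tip is back at its starting height and the valve looks upright. The nut is still high, about 4.4 mm below the tip, and the robot is clear of the wheel.

- **Nut angle:** it could only be inferred. My tip-to-nut gap readings varied between about 4 and 5 mm, against a nominal 4.4 mm at the stop. The wrist torque against the stop was noisy: +0.10 N m, then −0.06 N m on the next turn.
- **Push depth:** I did not feel a clear hard stop, so the depth comes from measured travel and the spring force.
- **Other objects:** I did not re-measure them. The arm only worked above the wheel, and no unexpected contact force showed.

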